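# Set the decade box to its marked value

### The job

Set the decade resistance box to the value marked on it for the next gauge: with a light fingertip, turn the yellow-capped dial clockwise and the blue-capped dial anticlockwise, each one or two clicks, until its white pointer line clicks into the detent at the green dot beside that dial. Turn the dials by fingertip friction only, without pinching them or bearing down hard; do not lift or shove the box, and leave the red and grey dials and everything else on the bench as they are.

Things in the scene. Friction and masses are not known exactly. Their poses are not given: they have to be found in the camera images.
- decade_box: Loose grey decade resistance box, 140 x 400 mm, 88 mm high, 1.3 kg, on rubber feet. Origin: centre of its underside; x to its far long edge, y along it to the left seen from the robot. On its black top panel are four dials in a row, 80 mm apart: red at y = +150 mm, yellow +70, blue -10, grey -90 (x = 0), each with 11 white ticks; binding posts at y = -168, 113 mm above the bench.
- yellow_dial: Black rubber-coated knurled knob, 48 mm across, 20 mm tall, on a 56 mm skirt; yellow cap. A white pointer line runs from cap to rim and down the side. Origin: centre of its flat top face, 114 mm above the bench; x along the pointer, z up along its axis. The green dot (14 mm sticker on the panel, 41 mm from the axis) is at its 11 o'clock tick.
- yellow_turn (a joint): Angle of the yellow pointer in rad, positive clockwise from above, 0 when it points along the box's x axis. Detents every 0.5236 rad (at whole multiples), stops at +-2.66. Green dot: -0.524. It starts one or two clicks short of that, at -1.047 or -1.571. About 0.03 N m turns it out of a detent; let go past half-way, it snaps on into the next by itself. Some 6 to 12 N of fingertip pressure grips it.
- blue_dial: Black rubber-coated knurled knob, 48 mm across, 20 mm tall, on a 56 mm skirt; blue cap. A white pointer line runs from cap to rim and down the side. Origin: centre of its flat top face, 114 mm above the bench; x along the pointer, z up along its axis. The green dot (14 mm sticker on the panel, 41 mm from the axis) is at its 1 o'clock tick.
- blue_turn (a joint): Angle of the blue pointer in rad, positive clockwise from above, 0 when it points along the box's x axis. Detents every 0.5236 rad (at whole multiples), stops at +-2.66. Green dot: +0.524. It starts one or two clicks beyond that, at +1.047 or +1.571. Same feel as the yellow dial.
- red_turn (a joint): Angle of the red pointer in rad, positive clockwise from above, 0 when it points along the box's x axis. Detents every 0.5236 rad (at whole multiples), stops at +-2.66. Starts at +1.571; leave it there.
- grey_turn (a joint): Angle of the grey pointer in rad, positive clockwise from above, 0 when it points along the box's x axis. Detents every 0.5236 rad (at whole multiples), stops at +-2.66. Starts at -2.094; leave it there.
- gauge_a: Blue pressure gauge with a white face, lying on its back beside the box: 120 mm across, 53 mm high, a steel stem and black plug reaching 102 mm from its centre. Origin: centre of its underside. Loose, not to be disturbed.
- gauge_b: A second gauge like gauge_a, beside the other end of the box.
- bezel: Loose blue bezel ring, 120 mm across and 16 mm high, lying beyond the box. Origin: centre of its underside.
- communicator: Black hand-held field communicator with a screen, 125 x 210 x 44 mm, lying beyond the box. Origin: centre of its underside.
- screwdriver: Screwdriver with an orange handle, 190 mm long, 26 mm thick, lying in front of the box. Origin: its middle, at bench level.
- adapter: Brass hexagon pipe adapter standing on end in front of the box, 28 mm across, 46 mm high. Origin: centre of its underside.

How it is judged:
By the outcome, as a careful person would: the job done as asked, in the order asked, and still so for the second after the job is handed in, with the robot touching nothing.
It also fails if it takes over 54 s, if anything falls off the work surface, if the arm or the gripper's body presses on something with over 40 N, if the wrist force passes 120 N, or if a joint passes its speed limit or range.

### The arm

A 6-joint arm with a two-finger parallel gripper is mounted at the origin on the work surface. World frame = base frame: x ahead of the robot, y to its left, z up, the work surface at z = 0. Lengths are in m, angles in rad, forces in N, time in s.
With the tool pointing down it reaches from about 0.35 to 0.725 m from the base axis. Payload 6 kg.
Tool frame: the origin (TCP) lies on the centre line of the jaws, within the pads' length; the fingertips stand 19 mm ahead of it and the grasp point (between the pads) is the TCP; z points along the fingers, y is the direction in which the jaws open and shut (so a half turn about z gives the same grasp; the last joint's range is limited). The gripper opens to 85 mm and grips with 20 to 120 N. Pads are 22 mm wide; open, the fingers measure 114 mm over their backs; the gripper's body (76 mm by 85 mm) begins 54 mm behind the grasp point. The pads swing forward as they close: fully open they stand 13 mm farther back than shut.
Start: joints at [1.668, 0.04, 0.085, 0, -1.615, -0.334], TCP at [0.141, 0.583, 0.25] pointing down, gripper open.
Joint ranges: [-2.56, 2.56], [-1.29, 2.01], [-1.08, 1.49], [-3.29, 1.98], [-2.81, -0.18], [-2.99, 2.99]. Speed limits (rad/s): [2.57, 2.57, 3.01, 3.14, 3.14, 3.14].

### API

Orientations are given as a rotation vector (axis times angle).
In Python, from plant import read_state, imaging, r gives the robot as it stands.
- The arm moves only by the tool apply_moves, never from a script. Its argument "moves" is text: rows parted by semicolons, each of 5 numbers parted by spaces: the closure, from 0 (fully open) to 1 (shut), then the shift along the world's x, y, z in mm, then the turn about the world's z in rad. A call has 1 to 8 rows; each row is the pose to reach, as a shift and turn from the pose commanded when the call began; what a row does not reach only later rows make up. A row lasts 1/10 s, in which the tool goes at most 50 mm and 8.59 degrees, less where a joint would pass 70% of its speed; a pose out of reach is approached as far as the arm can. A call with a gripper value outside its range is refused whole. The fingers move at their own pace and stop on an object; "force" is the grip in N (left out, the last holds). Time passes only in rows, so rows that repeat a pose let the fingers close. It gives the time, the measured TCP pose, the force and the opening at its end, in the units of the state.
- read_state(): the state, without advancing time (a new reading comes with each control period).
- imaging.capture(name): name is "scene" or "top"; returns a dict with "frame" (420x560x3 uint8, blue, green, red), "depth" (420x560 float32, m along the optical axis (not along the pixel's ray), 0 where there is no reading), "K" (3x3 intrinsics, pixels), "world_to_cam" (4x4, takes a point from world to camera coordinates). Camera axes: x right, y up, looking along -z (the intrinsics and any distortion apply to the point x, -y, -z); pixel columns grow to the right and rows downward; lengths in m; the calibration is good to about 2 mm. A picture is of the moment at which its call begins.
- r.hand_in(): hands the job in, once; it reports no verdict.
The state is a dict: "t": time; "joints": joint angles; "joint_velocities": joint speeds; "effort": joint torques, N m; "tool_pos": TCP position; "tool_rot": TCP orientation; "wrist_force": force on the tool from outside, world axes, zero at the start; "moment": the same for the moment, N m; "opening": opening from 0.0 (shut) to 1.0 (fully open).
Only numpy, scipy, OpenCV 4.12 (cv2) and the standard library are available. Lean on these libraries where they do the work, as an engineer would, in place of code of your own. Each camera call takes 0.05 s, during which the arm holds its last target.

## Working session

There is one attempt and no reset: what is moved stays moved. The work goes in short steps, Python scripts to look and compute and a tool call to move; the robot and the scene stay as the last step left them, time stands still between calls to the robot, and variables do not carry over. Pictures are saved under pics/ and viewed, and the job is handed in when it is done.

Besides the shell and the picture viewer there is one more tool, called after "Request:" as name(argument=value, ...) on one line, values as JSON. apply_moves: Moves the arm, as the interface text tells. Its arguments: {"type":"object","properties":{"moves":{"type":"string"},"force":{"type":"number"}},"required":["moves"]}

```bash
ls; mkdir -p pics; python3 - <<'E'
from plant import read_state, imaging, r
import cv2,numpy as np
s=read_state();print({k:np.round(v,3) for k,v in s.items()})
for n in("scene","top"):
    c=imaging.capture(n);cv2.imwrite(f"pics/{n}0.png",c["frame"]);print(c["K"],c["world_to_cam"],c.keys())
    np.savez(f"{n}0.npz",**c)
E
```

```text
pics
{'t': np.float64(0.0), 'joints': array([ 1.668,  0.041,  0.084, -0.   , -1.616, -0.334]), 'joint_velocities': array([ 0.002, -0.001,  0.001, -0.   ,  0.001,  0.001]), 'effort': array([ 0.0000e+00, -3.6820e+01,  3.4742e+01,  6.9330e+00, -5.0000e-03,
       -0.0000e+00]), 'tool_pos': array([0.141, 0.583, 0.249]), 'tool_rot': array([ 3.118, -0.371, -0.   ]), 'wrist_force': array([ 1.255, -0.243, -0.496]), 'moment': array([ 0.025, -0.024,  0.025]), 'opening': np.float64(0.999)}
[[542.81309213   0.         279.92213105]
 [  0.         542.81309213 211.18409413]
 [  0.           0.           1.        ]] [[-0.80562029  0.59231756 -0.01165547  0.43743894]
 [-0.32416093 -0.42425814  0.84553221  0.12033147]
 [ 0.49587865  0.68495615  0.53379718 -1.93803169]
 [ 0.          0.          0.          1.        ]] dict_keys(['frame', 'depth', 'K', 'world_to_cam'])
[[463.06904197   0.         279.19831583]
 [  0.         463.06904197 208.16713106]
 [  0.           0.           1.        ]] [[ 0.01722369 -0.9997635   0.01327722  0.02028986]
 [ 0.98297496  0.01936101  0.18271668 -0.58086088]
 [-0.18293053  0.00990412  0.98307595 -1.02049731]
 [ 0.          0.          0.          1.        ]] dict_keys(['frame', 'depth', 'K', 'world_to_cam'])
```

View pics/scene0.png

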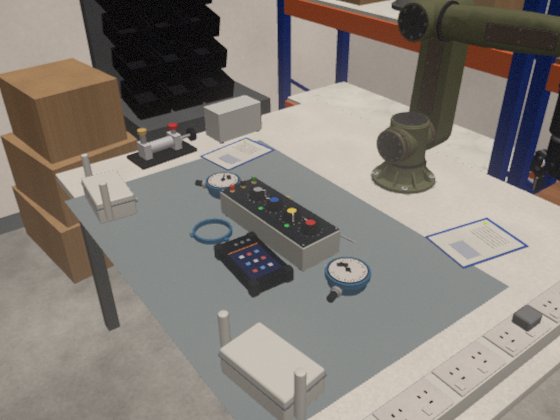

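View pics/top0.png

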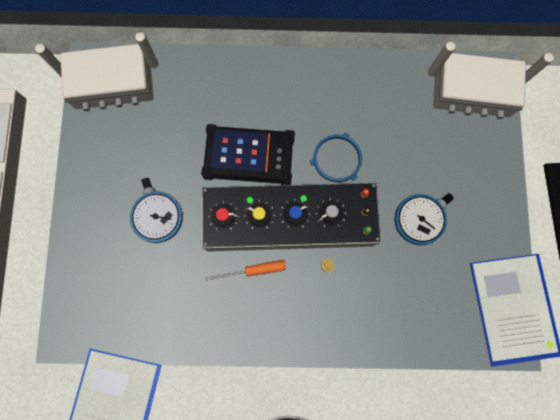

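```bash
cat > h.py <<'E'
import numpy as np,cv2
def ray(c,u,v,z):
    K=c["K"];T=c["world_to_cam"];R=T[:3,:3];t=T[:3,3]
    d=R.T@np.array([(u-K[0,2])/K[0,0],-(v-K[1,2])/K[1,1],-1.]);o=-R.T@t
    return o+d*(z-o[2])/d[2]
def proj(c,p):
    q=c["world_to_cam"][:3,:3]@np.array(p)+c["world_to_cam"][:3,3]
    return c["K"][0,0]*q[0]/-q[2]+c["K"][0,2], c["K"][1,1]*-q[1]/-q[2]+c["K"][1,2]
def blobs(c,lo,hi,amin=15,roi=None):
    h=cv2.cvtColor(c["frame"],cv2.COLOR_BGR2HSV);m=cv2.inRange(h,np.array(lo),np.array(hi))
    if roi: k=np.zeros_like(m);k[roi[1]:roi[3],roi[0]:roi[2]]=1;m=m*k
    n,l,s,ce=cv2.connectedComponentsWithStats(m)
    return [(ce[i],s[i,4]) for i in range(1,n) if s[i,4]>=amin]
E
python3 - <<'E'
from h import *
roi=(195,175,390,260)
c=dict(np.load("top0.npz"))
for n,lo,hi,z in [("red",(0,150,120),(8,255,255),.114),("yel",(20,120,120),(33,255,255),.114),("blue",(105,150,80),(125,255,255),.114),("green",(45,120,100),(75,255,255),.088)]:
    for ce,a in blobs(c,lo,hi,roi=roi): print(n,ce.round(1),a,ray(c,*ce,z).round(4))
f=c["frame"][180:255,195:390];cv2.imwrite("pics/z0.png",cv2.resize(f,None,fx=4,fy=4,interpolation=cv2.INTER_CUBIC))
s=dict(np.load("scene0.npz"))
f=s["frame"][165:265,210:350];cv2.imwrite("pics/z1.png",cv2.resize(f,None,fx=5,fy=5,interpolation=cv2.INTER_CUBIC))
for n,lo,hi,z in [("yel",(20,120,120),(33,255,255),.114),("blue",(105,150,80),(125,255,255),.114),("red",(0,150,120),(8,255,255),.114)]:
    for ce,a in blobs(s,lo,hi,8,roi=(220,170,340,240)): print("scene",n,ce.round(1),a,ray(s,*ce,z).round(4))
E
```

```text
red [365.1 191.9] 30 [ 0.6094 -0.1572  0.114 ]
red [221.7 213.9] 128 [0.5539 0.1566 0.114 ]
yel [258.6 212.9] 127 [0.5578 0.0763 0.114 ]
blue [295.2 211.8] 126 [ 0.5617 -0.0034  0.114 ]
green [303.1 198.1] 38 [ 0.5982 -0.0221  0.088 ]
green [249.2 199.5] 38 [0.5924 0.0991 0.088 ]
green [367.9 229.5] 15 [ 0.5295 -0.1673  0.088 ]
scene yel [291.3 209.8] 44 [0.5569 0.0761 0.114 ]
scene blue [273.9 199.1] 15 [ 0.5619 -0.0022  0.114 ]
scene red [310.1 222. ] 40 [0.5543 0.1578 0.114 ]
```

View pics/z0.png

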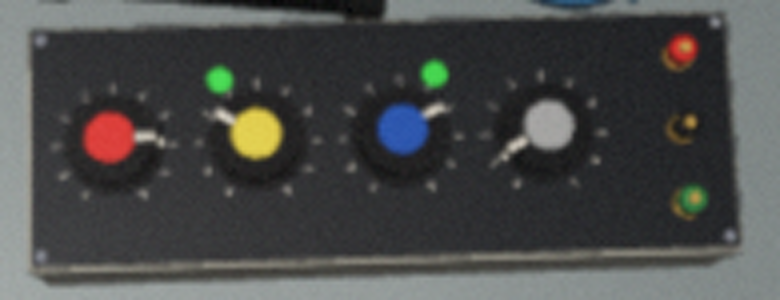

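View pics/z1.png

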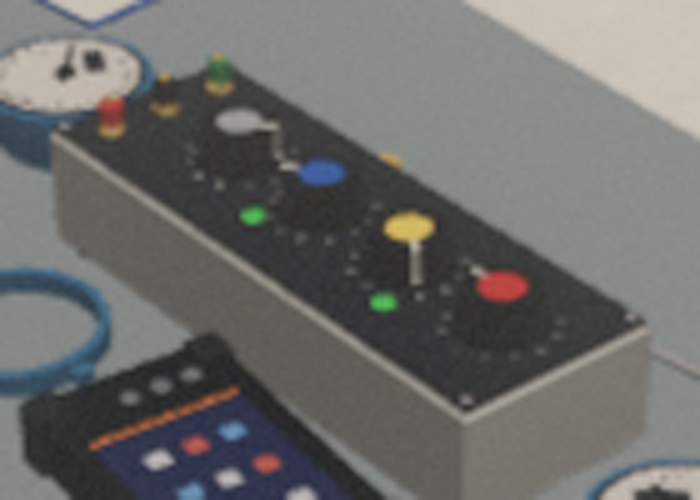

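Request:
apply_moves(moves="1 40 -45 0 0; 1 70 -80 0 0; 1 100 -118 0 0; 1 130 -155 0 0; 1 160 -192 0 0; 1 190 -230 0 0; 1 220 -265 0 0; 1 250 -300 0 0", force=20)

```text
t: 0.9
tool_pos: [0.3914, 0.2815, 0.2502]
tool_rot: [-3.119, 0.37, 0.0]
wrist_force: [0.9, 1.0, 0.5]
opening: 0.0
```

Request:
apply_moves(moves="1 30 -38 0 0; 1 60 -76 0 0; 1 90 -114 0 0; 1 120 -152 0 0; 1 150 -190 0 0; 1 167 -207 0 0; 1 167 -207 0 0; 1 167 -207 0 0")

```text
t: 1.7
tool_pos: [0.5577, 0.0758, 0.2495]
tool_rot: [3.119, -0.373, -0.002]
wrist_force: [-0.2, -0.5, 0.6]
opening: -0.0
```

```bash
python3 - <<'E'
from plant import read_state, imaging, r
from h import *
s=read_state();print({k:np.round(v,4) for k,v in s.items()})
c=dict(np.load("top0.npz"))
T=c["world_to_cam"];R=T[:3,:3];o=-R.T@T[:3,3]
for u,v in[(258,213),(295,212),(276,214),(276,198)]:
    d=R.T@np.array([(u-c["K"][0,2])/c["K"][0,0],-(v-c["K"][1,2])/c["K"][1,1],-1.]);print(o+d*c["depth"][v,u])
for n in("scene","top"):
    cc=imaging.capture(n);cv2.imwrite(f"pics/{n}1.png",cc["frame"])
E
```

```text
{'t': np.float64(1.7), 'joints': array([ 4.9160e-01, -5.7400e-02, -1.3600e-02, -3.0000e-04, -1.6162e+00,
        8.4100e-01]), 'joint_velocities': array([ 0.0307, -0.0228, -0.008 , -0.0009,  0.0018, -0.0034]), 'effort': array([-9.73400e-01, -3.11761e+01,  3.48628e+01,  6.98920e+00,
        7.90000e-03,  5.30000e-02]), 'tool_pos': array([0.5577, 0.0758, 0.2495]), 'tool_rot': array([ 3.1187e+00, -3.7310e-01, -2.2000e-03]), 'wrist_force': array([-0.1597, -0.4622,  0.5924]), 'moment': array([ 0.0156, -0.0085, -0.0575]), 'opening': np.float64(-0.0001)}
[0.55811878 0.07777494 0.11034806]
[ 0.56137877 -0.00305945  0.11342573]
[0.56034312 0.03828178 0.08909437]
[0.59735738 0.03895075 0.08671607]
```

Request:
apply_moves(moves="1 0 0 -40 0; 1 0 0 -75 0; 1 0 0 -95 0; 1 0 0 -105 0; 1 0 0 -108 0; 1 0 0 -110 0; 1 0 0 -110 0; 1 0 0 -110 0")

```text
t: 2.6
tool_pos: [0.5582, 0.0765, 0.1415]
tool_rot: [-3.119, 0.371, -0.003]
wrist_force: [-0.1, 0.9, 0.2]
opening: 0.003
```

```bash
python3 - <<'E'
from plant import read_state, imaging, r
from h import *
s=read_state();print({k:np.round(s[k],4) for k in("tool_pos","wrist_force","moment")})
cc=imaging.capture("scene");f=cc["frame"][100:280,200:380];cv2.imwrite(f"pics/z2.png",cv2.resize(f,None,fx=3,fy=3,interpolation=cv2.INTER_CUBIC))
E
```

```text
{'tool_pos': array([0.5582, 0.0765, 0.1415]), 'wrist_force': array([-0.085 ,  0.8602,  0.1643]), 'moment': array([-0.0221,  0.0507, -0.0369])}
```

View pics/z2.png

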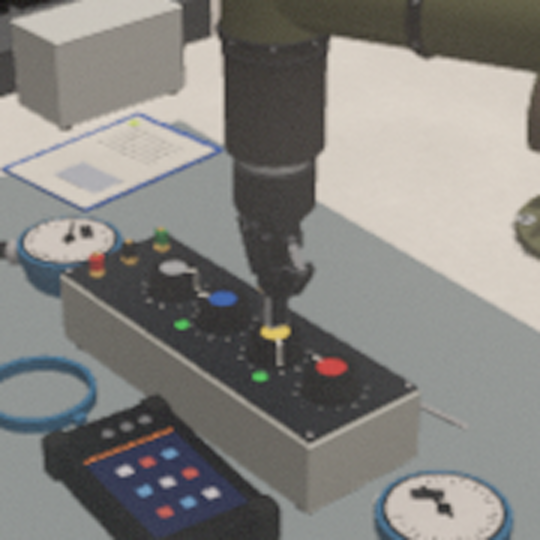

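Request:
apply_moves(moves="1 0 0 -3 0; 1 0 0 -5 0; 1 0 0 -6 0; 1 0 0 -6 0; 1 0 0 -6 0")

```text
t: 3.15
tool_pos: [0.5577, 0.0762, 0.1342]
tool_rot: [3.119, -0.371, -0.0]
wrist_force: [-0.2, 0.2, -0.8]
opening: -0.001
```

Request:
apply_moves(moves="1 0 0 -1 0; 1 0 0 -1 0; 1 0 0 -1 0")

```text
t: 3.45
tool_pos: [0.5577, 0.0762, 0.1333]
tool_rot: [3.119, -0.371, -0.0]
wrist_force: [-0.3, 1.1, -1.0]
opening: 0.001
```

Request:
apply_moves(moves="1 0 0 -1 0; 1 0 0 -1 0; 1 0 0 -1 0")

```text
t: 3.75
tool_pos: [0.5578, 0.0762, 0.1331]
tool_rot: [3.12, -0.371, 0.001]
wrist_force: [-3.2, 0.1, 5.1]
opening: -0.001
```

Request:
apply_moves(moves="1 0 0 -0.5 0; 1 0 0 -0.5 0; 1 0 0 -0.5 0")

```text
t: 4.05
tool_pos: [0.5578, 0.0763, 0.1331]
tool_rot: [-3.12, 0.371, -0.001]
wrist_force: [-5.4, 0.6, 7.7]
opening: -0.003
```

Request:
apply_moves(moves="1 -0.7 0 0 0; 1 -0.7 0 0 0; 1 -0.7 0 0 0")

```text
t: 4.35
tool_pos: [0.5577, 0.0763, 0.1331]
tool_rot: [-3.119, 0.371, -0.004]
wrist_force: [-1.1, 0.3, 5.4]
opening: -0.001
```

Request:
apply_moves(moves="1 -0.4 0 -0.7 0; 1 -0.4 0 -0.7 0; 1 -0.4 0 -0.7 0")

```text
t: 4.65
tool_pos: [0.5577, 0.0762, 0.1331]
tool_rot: [-3.119, 0.371, -0.006]
wrist_force: [-0.9, 0.5, 7.3]
opening: -0.0
```

Good, about 7 to 8 N straight down. Trying a small turn.

Request:
apply_moves(moves="1 0 0 -0.2 -0.05; 1 0 0 -0.2 -0.1; 1 0 0 -0.2 -0.15; 1 0 0 -0.2 -0.2; 1 0 0 -0.2 -0.2")

```text
t: 5.15
tool_pos: [0.5579, 0.0762, 0.1331]
tool_rot: [-3.066, 0.682, -0.006]
wrist_force: [0.5, -0.3, 8.3]
opening: 0.002
```

```bash
cat > look.py <<'E'
from plant import read_state, imaging, r
from h import *
import sys
s=read_state();print({k:np.round(s[k],4) for k in("t","tool_pos","tool_rot","wrist_force","moment","joints")})
a=imaging.capture("scene");b=imaging.capture("top")
f=cv2.resize(a["frame"][165:265,210:350],None,fx=4,fy=4,interpolation=cv2.INTER_CUBIC)
g=cv2.resize(b["frame"][180:255,195:390],None,fx=560/195,fy=560/195,interpolation=cv2.INTER_CUBIC)
cv2.imwrite(f"pics/{sys.argv[1]}.png",cv2.resize(np.vstack([f,g]),None,fx=.95,fy=.95))
for nm,c,roi in(("scene",a,(220,170,340,240)),("top",b,(195,175,390,260))):
  for n,lo,hi,z in [("red",(0,150,120),(8,255,255),.114),("yel",(20,120,120),(33,255,255),.114),("blue",(105,150,80),(125,255,255),.114),("green",(45,120,100),(75,255,255),.088)]:
    for ce,ar in blobs(c,lo,hi,12,roi): print(nm,n,ar,ray(c,*ce,z).round(4))
np.savez("topn.npz",**b)
E
python3 look.py a1
```

```text
{'t': np.float64(5.15), 'tool_pos': array([0.5579, 0.0762, 0.1331]), 'tool_rot': array([-3.0656,  0.6822, -0.0064]), 'wrist_force': array([ 0.5443, -0.3173,  8.2508]), 'moment': array([-0.0582,  0.1204,  0.051 ]), 'joints': array([ 0.4934, -0.0434, -0.2127,  0.0019, -1.3978,  0.6391])}
scene red 39 [0.5543 0.1575 0.114 ]
scene blue 18 [ 0.5617 -0.0023  0.114 ]
scene green 12 [ 0.5987 -0.0213  0.088 ]
scene green 12 [0.5935 0.0989 0.088 ]
top red 34 [ 0.6088 -0.1571  0.114 ]
top blue 129 [ 0.5617 -0.0032  0.114 ]
top green 40 [ 0.5982 -0.0223  0.088 ]
top green 21 [ 0.5302 -0.1673  0.088 ]
```

View pics/a1.png

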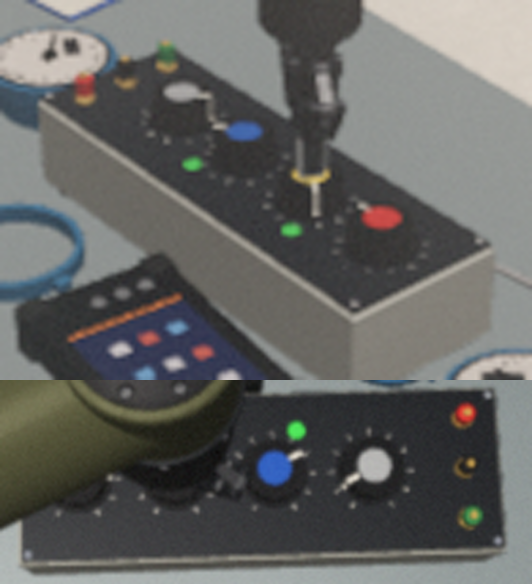

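Request:
apply_moves(moves="1 0 0 5 0; 1 0 0 10 0; 1 -7 -2 10 0; 1 -13 -4 10 0; 1 -13 -4 10 0; 1 -13 -4 10 0")

```text
t: 5.85
tool_pos: [0.5434, 0.0722, 0.1408]
tool_rot: [3.067, -0.681, -0.0]
wrist_force: [0.6, 0.1, 0.2]
opening: 0.0
```

```bash
python3 look.py a2
```

```text
{'t': np.float64(5.85), 'tool_pos': array([0.5434, 0.0722, 0.1408]), 'tool_rot': array([ 3.0669, -0.6806, -0.    ]), 'wrist_force': array([0.5992, 0.0544, 0.23  ]), 'moment': array([-0.0137, -0.0068,  0.0188]), 'joints': array([ 0.4987, -0.0833, -0.236 ,  0.    , -1.4182,  0.6353])}
scene red 39 [0.554  0.1577 0.114 ]
scene yel 43 [0.5569 0.0764 0.114 ]
scene blue 17 [ 0.5619 -0.0024  0.114 ]
scene green 12 [ 0.5987 -0.0213  0.088 ]
top red 35 [ 0.6086 -0.157   0.114 ]
top blue 127 [ 0.5618 -0.0031  0.114 ]
top green 39 [ 0.5984 -0.0223  0.088 ]
top green 20 [ 0.5293 -0.1677  0.088 ]
```

View pics/a2.png

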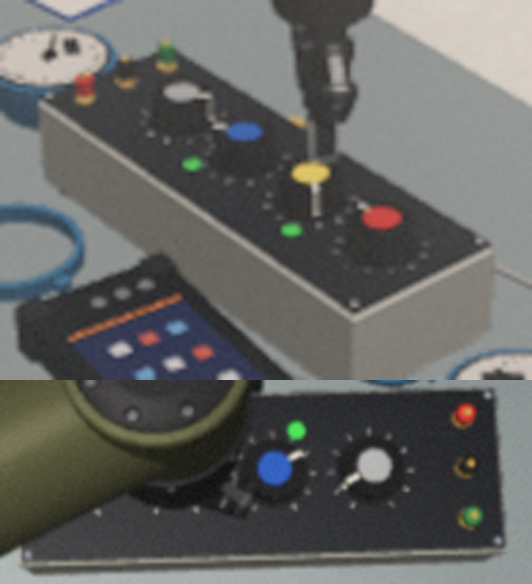

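Request:
apply_moves(moves="1 0 0 -4 0; 1 0 0 -7 0; 1 -0.3 0 -8.5 0; 1 -0.5 0 -9 0; 1 -0.5 0 -9 0; 1 -0.5 0 -9 0")

```text
t: 6.55
tool_pos: [0.5436, 0.0722, 0.1331]
tool_rot: [-3.067, 0.68, -0.003]
wrist_force: [-2.3, -0.7, 5.7]
opening: 0.0
```

Request:
apply_moves(moves="1 -0.6 0 -0.8 0; 1 -0.8 0 -1 0; 1 -0.8 0 -1 0")

```text
t: 6.85
tool_pos: [0.5435, 0.0723, 0.1331]
tool_rot: [-3.066, 0.68, -0.006]
wrist_force: [-0.7, 0.1, 8.1]
opening: 0.005
```

Request:
apply_moves(moves="1 -0.2 0.8 0 -0.055; 1 -0.4 1.6 0 -0.11; 1 -0.5 2.4 0 -0.165; 1 -0.6 3.3 0 -0.22; 1 -0.6 3.3 0 -0.22")

```text
t: 7.35
tool_pos: [0.543, 0.0748, 0.1331]
tool_rot: [2.973, -1.016, 0.006]
wrist_force: [0.3, -2.2, 8.2]
opening: 0.0
```

```bash
python3 look.py a3
```

```text
{'t': np.float64(7.35), 'tool_pos': array([0.543 , 0.0748, 0.1331]), 'tool_rot': array([ 2.9728, -1.0158,  0.0063]), 'wrist_force': array([ 0.3278, -2.1676,  8.1812]), 'moment': array([-0.8304, -0.0233, -0.011 ]), 'joints': array([ 0.5055, -0.0834, -0.2513,  0.0031, -1.4003,  0.4063])}
scene red 37 [0.5541 0.1571 0.114 ]
scene yel 34 [0.5604 0.0775 0.114 ]
scene blue 16 [ 0.5614 -0.0019  0.114 ]
scene green 12 [ 0.5987 -0.0213  0.088 ]
scene green 12 [0.5935 0.0989 0.088 ]
top red 34 [ 0.6088 -0.1572  0.114 ]
top blue 128 [ 0.5618 -0.0032  0.114 ]
top green 40 [ 0.5982 -0.0223  0.088 ]
top green 18 [ 0.5297 -0.1671  0.088 ]
```

View pics/a3.png

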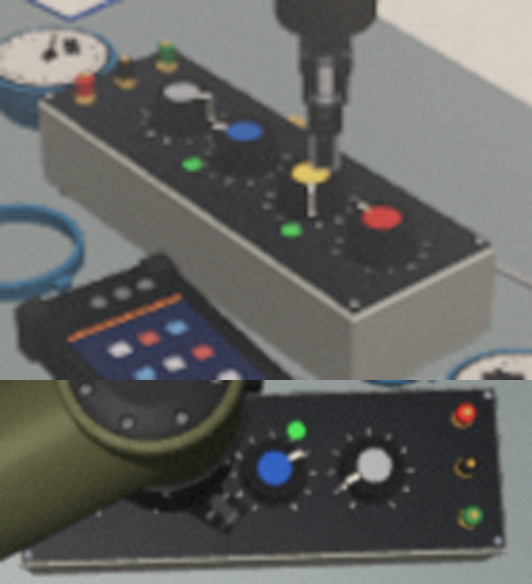

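Request:
apply_moves(moves="1 0 0.8 0 -0.055; 1 0 1.6 0 -0.11; 1 0.1 2.4 0 -0.165; 1 0.2 3.3 0 -0.22; 1 0.3 4.1 0 -0.28; 1 0.4 4.8 0 -0.32; 1 0.4 4.8 0 -0.32")

```text
t: 8.15
tool_pos: [0.5435, 0.0799, 0.1331]
tool_rot: [-2.772, 1.475, -0.006]
wrist_force: [0.4, -1.6, 8.1]
opening: 0.002
```

```bash
python3 look.py a4
```

```text
{'t': np.float64(8.15), 'tool_pos': array([0.5435, 0.0799, 0.1331]), 'tool_rot': array([-2.7722,  1.4752, -0.0061]), 'wrist_force': array([ 0.4433, -1.6024,  8.1485]), 'moment': array([-0.428 , -0.1681, -0.0608]), 'joints': array([ 0.5134, -0.0804, -0.2482,  0.0026, -1.3998,  0.0789])}
scene red 38 [0.554  0.1574 0.114 ]
scene yel 30 [0.5605 0.0764 0.114 ]
scene blue 19 [ 0.562  -0.0014  0.114 ]
scene green 12 [ 0.5987 -0.0213  0.088 ]
scene green 12 [0.5935 0.0989 0.088 ]
top red 32 [ 0.6088 -0.1571  0.114 ]
top blue 128 [ 0.5618 -0.003   0.114 ]
top green 40 [ 0.5982 -0.0223  0.088 ]
top green 19 [ 0.5292 -0.1668  0.088 ]
```

View pics/a4.png

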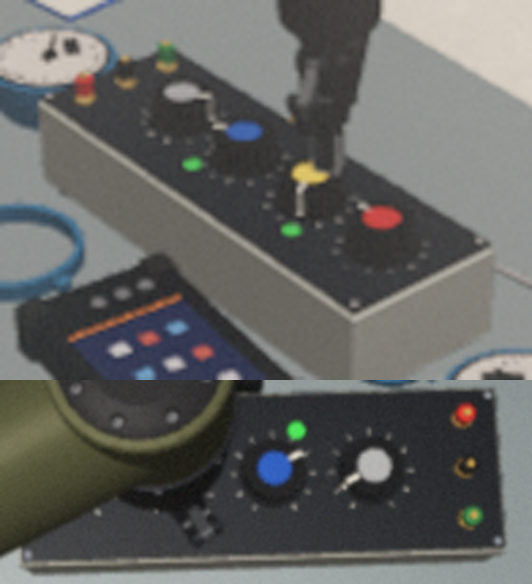

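Request:
apply_moves(moves="1 0.5 0.3 1 0; 1 1 0 3 0; 1 1 0 10 0; 1 1 0 20 0; 1 1 0 20 0")

```text
t: 8.75
tool_pos: [0.5439, 0.0805, 0.1528]
tool_rot: [-2.773, 1.473, -0.003]
wrist_force: [-0.3, -0.0, 0.5]
opening: -0.001
```

```bash
python3 look.py a5
```

```text
{'t': np.float64(8.75), 'tool_pos': array([0.5439, 0.0805, 0.1528]), 'tool_rot': array([-2.7729,  1.4731, -0.003 ]), 'wrist_force': array([-0.309 , -0.0045,  0.4877]), 'moment': array([-0.0231, -0.0007, -0.0142]), 'joints': array([ 5.1290e-01, -8.5400e-02, -2.1610e-01,  7.0000e-04, -1.4377e+00,
        8.1100e-02])}
scene red 40 [0.5543 0.1578 0.114 ]
scene yel 45 [0.5564 0.0767 0.114 ]
scene blue 18 [ 0.5622 -0.0014  0.114 ]
scene green 12 [ 0.5987 -0.0213  0.088 ]
top red 32 [ 0.6088 -0.1571  0.114 ]
top blue 128 [ 0.5616 -0.0031  0.114 ]
top green 40 [ 0.5982 -0.0223  0.088 ]
top green 17 [ 0.5289 -0.1668  0.088 ]
```

View pics/a5.png

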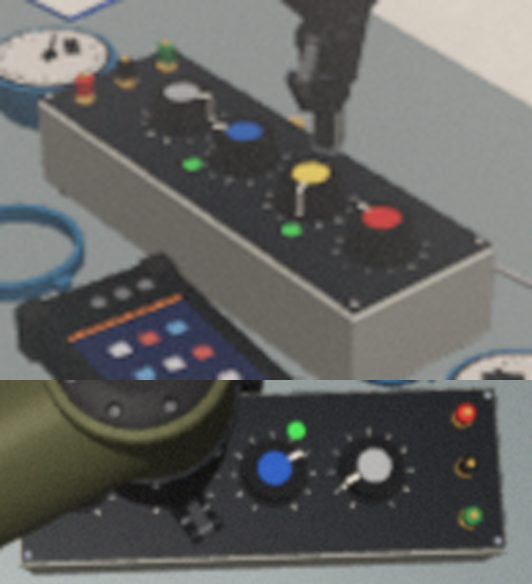

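Request:
apply_moves(moves="1 1 -25 5 0; 1 2 -50 5 0; 1 3 -70 3 0; 1 3.4 -79 -2 0; 1 3.4 -79 -10 0; 1 3.4 -79 -14 0; 1 3.4 -79 -14 0; 1 3.4 -79 -14 0")

```text
t: 9.65
tool_pos: [0.5465, 0.002, 0.1367]
tool_rot: [2.775, -1.473, -0.0]
wrist_force: [0.2, -0.1, 0.5]
opening: -0.001
```

Request:
apply_moves(moves="1 0 0 -2 0; 1 0 0 -5 0; 1 -0.2 0 -6 0; 1 -0.3 0 -7 0; 1 -0.3 0 -7 0; 1 -0.3 0 -7 0")

```text
t: 10.25
tool_pos: [0.5469, 0.0017, 0.133]
tool_rot: [-2.773, 1.472, -0.004]
wrist_force: [-5.8, 2.5, 12.4]
opening: 0.002
```

Request:
apply_moves(moves="1 -0.7 0.3 0.6 0; 1 -0.7 0.3 0.6 0; 1 -0.7 0.3 0.6 0")

```text
t: 10.55
tool_pos: [0.5468, 0.0018, 0.1331]
tool_rot: [-2.773, 1.472, -0.006]
wrist_force: [-1.0, -0.1, 7.9]
opening: 0.001
```

Request:
apply_moves(moves="1 -0.2 -0.9 0 0.055; 1 -0.4 -1.7 0 0.11; 1 -0.5 -2.6 0 0.165; 1 -0.6 -3.4 0 0.22; 1 -0.7 -4.3 0 0.275; 1 -0.7 -5.1 0 0.33; 1 -0.7 -5.1 0 0.33")

```text
t: 11.25
tool_pos: [0.546, -0.0029, 0.1331]
tool_rot: [-2.978, 0.994, -0.006]
wrist_force: [-1.0, 1.2, 8.2]
opening: -0.003
```

```bash
python3 look.py b1
```

```text
{'t': np.float64(11.25), 'tool_pos': array([ 0.546 , -0.0029,  0.1331]), 'tool_rot': array([-2.978 ,  0.994 , -0.0062]), 'wrist_force': array([-1.0412,  1.162 ,  8.2048]), 'moment': array([0.7391, 0.5452, 0.039 ]), 'joints': array([ 3.6340e-01, -8.9800e-02, -2.5650e-01,  9.0000e-04, -1.3997e+00,
        5.6290e-01])}
scene red 37 [0.5543 0.1575 0.114 ]
scene yel 44 [0.5565 0.0764 0.114 ]
scene green 12 [ 0.5987 -0.0213  0.088 ]
top red 32 [ 0.6091 -0.1571  0.114 ]
top green 20 [ 0.5295 -0.1668  0.088 ]
```

View pics/b1.png

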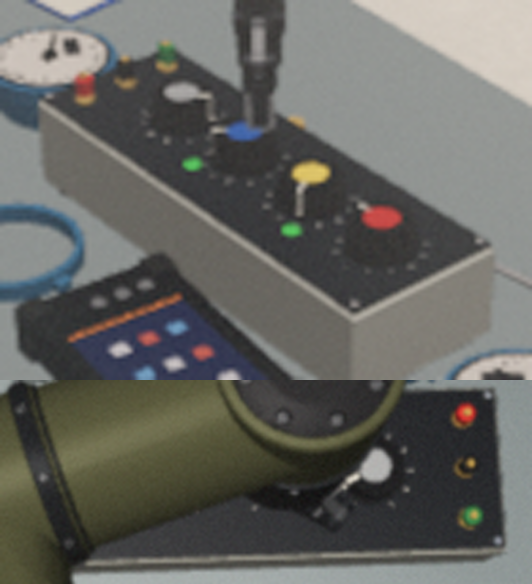

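Request:
apply_moves(moves="1 0.1 -0.9 0 0.055; 1 0.1 -1.7 0 0.11; 1 0.3 -2.5 0 0.165; 1 0.5 -3.3 0 0.21; 1 0.5 -3.3 0 0.21")

```text
t: 11.85
tool_pos: [0.5464, -0.0065, 0.133]
tool_rot: [-3.067, 0.677, -0.006]
wrist_force: [-2.5, 0.4, 8.8]
opening: 0.004
```

```bash
python3 look.py b2
```

```text
{'t': np.float64(11.85), 'tool_pos': array([ 0.5464, -0.0065,  0.133 ]), 'tool_rot': array([-3.0668,  0.6774, -0.0059]), 'wrist_force': array([-2.4844,  0.3749,  8.7653]), 'moment': array([0.3621, 0.7391, 0.027 ]), 'joints': array([ 3.5670e-01, -8.8400e-02, -2.5540e-01,  1.3000e-03, -1.4001e+00,
        7.7900e-01])}
scene red 38 [0.554  0.1574 0.114 ]
scene yel 43 [0.5568 0.0767 0.114 ]
scene green 12 [ 0.5987 -0.0213  0.088 ]
top red 32 [ 0.6091 -0.1571  0.114 ]
top green 21 [ 0.53   -0.1675  0.088 ]
```

View pics/b2.png

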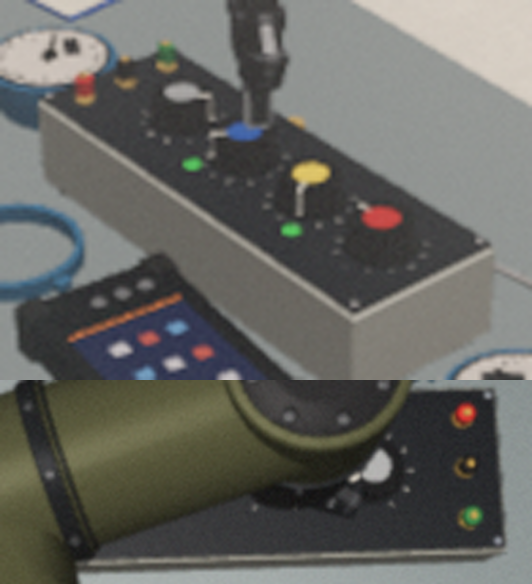

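Blue is now near its detent (force has dropped to almost nothing). Lifting off and clearing the view.

Request:
apply_moves(moves="1 0.3 0 1 0; 1 0.5 0 4 0; 1 0.5 0 20 0; 1 0.5 0 50 0; 1 0 20 80 0; 1 -20 60 100 0; 1 -50 100 110 0; 1 -80 140 115 0")

```text
t: 12.75
tool_pos: [0.4654, 0.1332, 0.2475]
tool_rot: [-3.065, 0.682, -0.003]
wrist_force: [0.7, 0.5, -0.2]
opening: 0.002
```

Request:
apply_moves(moves="1 -35 40 0 0; 1 -70 80 0 0; 1 -105 120 0 0; 1 -140 160 0 0; 1 -175 200 0 0; 1 -210 240 0 0; 1 -245 280 0 0; 1 -280 320 0 0")

```text
t: 13.55
tool_pos: [0.2009, 0.4345, 0.2467]
tool_rot: [-3.066, 0.679, 0.0]
wrist_force: [1.3, 0.4, 0.1]
opening: 0.004
```

```bash
python3 look.py c1; python3 - <<'E'
from h import *
c=dict(np.load("topn.npz"))
cv2.imwrite("pics/cz.png",cv2.resize(c["frame"][180:255,195:390],None,fx=4,fy=4,interpolation=cv2.INTER_CUBIC));cv2.imwrite("pics/ctop.png",c["frame"])
# pointer angle: white pixels in 16-27mm annulus, box frame
yaw=.0487
c0=dict(np.load("top0.npz"))
for lab,c in(("before",c0),("after",c)):
  h=cv2.cvtColor(c["frame"],cv2.COLOR_BGR2HSV)
  for n,(x,y) in dict(red=(.554,.157),yel=(.5577,.0764),blue=(.5617,-.003),grey=(.5656,-.083)).items():
    W=[];A=[]
    for v in range(190,240):
      for u in range(200,350):
        p=ray(c,u,v,.114);d=p[:2]-[x,y];q=np.hypot(*d)
        if .016<q<.024 and h[v,u,1]<70 and h[v,u,2]>110: W.append(float(h[v,u,2])-90);A.append(d/q)
    m=np.average(A,axis=0,weights=W) if A else [0,0]
    print(lab,n,len(A),round(-(np.arctan2(m[1],m[0])-yaw),3))
E
```

```text
{'t': np.float64(13.55), 'tool_pos': array([0.2009, 0.4345, 0.2467]), 'tool_rot': array([-3.0657e+00,  6.7940e-01,  1.0000e-04]), 'wrist_force': array([1.2747, 0.379 , 0.1481]), 'moment': array([ 0.0724, -0.1338, -0.0603]), 'joints': array([ 1.5610e+00, -2.8950e-01, -2.2180e-01,  2.0000e-04, -1.6369e+00,
       -4.2630e-01])}
scene red 38 [0.554  0.1574 0.114 ]
scene yel 42 [0.5571 0.0767 0.114 ]
scene blue 12 [ 0.5614 -0.0022  0.114 ]
scene green 12 [ 0.5987 -0.0213  0.088 ]
scene green 12 [0.5935 0.0989 0.088 ]
top red 29 [ 0.6096 -0.1572  0.114 ]
top red 130 [0.554  0.1566 0.114 ]
top yel 126 [0.5577 0.0765 0.114 ]
top blue 128 [ 0.5615 -0.0033  0.114 ]
top green 38 [ 0.5982 -0.0221  0.088 ]
top green 38 [0.5924 0.0991 0.088 ]
top green 15 [ 0.5297 -0.1673  0.088 ]
before red 10 1.577
before yel 10 -1.036
before blue 8 1.053
before grey 8 -2.104
after red 10 1.577
after yel 9 -0.519
after blue 9 0.539
after grey 8 -2.104
```

View pics/cz.png

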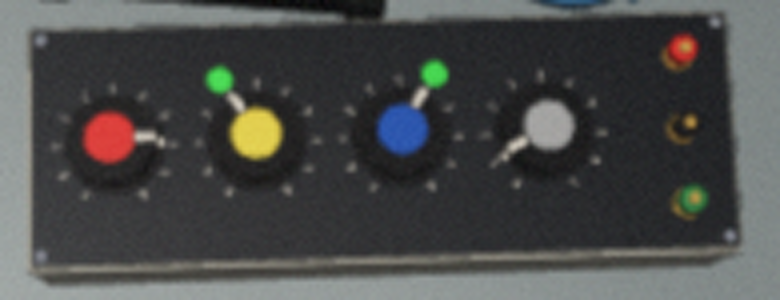

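View pics/ctop.png

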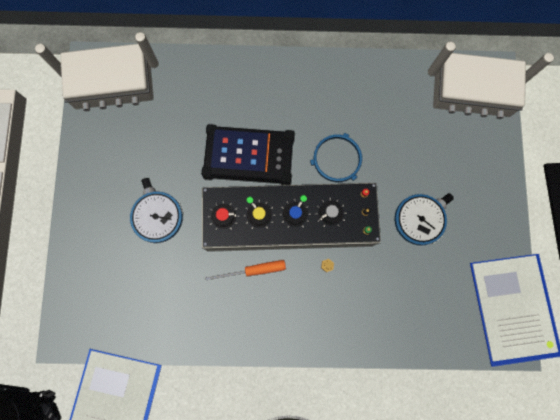

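Both pointers sit at their green dots and nothing else has moved. I'll let the arm settle, then hand in.

Request:
apply_moves(moves="1 0 0 0 0; 1 0 0 0 0; 1 0 0 0 0; 1 0 0 0 0")

```text
t: 14.05
tool_pos: [0.2035, 0.4327, 0.2458]
tool_rot: [-3.066, 0.683, 0.0]
wrist_force: [0.5, 0.2, 0.2]
opening: -0.002
```

```bash
python3 -c "
from plant import r
print(r.hand_in())"
```

```text
the job is handed in; nothing more can be done
None
```

The box is set and handed in at about 14 s. I turned the yellow dial one click clockwise, then the blue dial one click anticlockwise. Each turn used the shut fingertips pressing lightly, about 8 N, off-centre on the dial's top face.

**Pointers:** in the last top view yellow read -0.519 rad (green dot at -0.524) and blue read +0.539 rad (green dot at +0.524). That blue difference is within measurement error for a click in the detent. Red (+1.577) and grey (-2.104) read the same before and after.

**Scene:** the dial caps and green dots, and so the box, measured within 0.4 mm of their starting places. The other things looked unmoved in the picture, though I did not measure them. At hand-in the arm was clear and touching nothing.

**What went wrong on the way:**
- My first try on yellow twisted the fingertips at the dial's centre. They slipped and the dial did not turn, so I switched to pressing off-centre.
- On coming down onto blue the press briefly reached about 12 N. I eased it back to about 8 N before turning.

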